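# Take a sample jar out of its carrier with tongs

### The job

In the mobile clinic, first swing the carrier's carry handle away from the robot, over to the far side, until it seats in its end detent, so that the jars are free from above. Then take the tongs off their rest, close them on the orange-capped sample jar, and lift it straight out to at least 12 cm above where it stood. Handle that jar only with the tongs, never with the gripper itself, leave the other two jars and the glue stick standing where they are, and finish while still holding the jar up, upright and still, in the closed tongs.

Things in the scene. Friction and masses are not known exactly. Their poses are not given: they have to be found in the camera images.
- carrier: Fixed white sample carrier: plate 80 (x) x 220 (y) x 18 mm, three pockets in a row along y, 66 mm apart, 35 mm square, 12 mm deep (floor 6 mm above the table). Blue end posts 30 x 10 mm, 56 mm tall, at y = +-110 mm carry the handle. Origin: centre of the underside, on the table; +x points to the far side, away from the robot, within 0.35 rad.
- handle (a joint): Angle of the carry handle (U-shaped steel bail) about the carrier's y axis: 0 = upright, positive = leaning to the carrier's +x (far) side, end stop at +1.27. Light friction holds it within about 0.5 of upright; farther over it sinks until a sprung catch stops it at about 1.04. 1 to 2 N more at the bar pushes it past the catch (1.13); then it drops to the stop and stays: seated is above 1.19.
- handle_bar (a point): Centre of the handle's grip, a black round bar 12 mm thick and 90 mm long, parallel to the carrier's y axis, with thinner 8 mm steel bar on either side (bar and arms span 242 mm). 90 mm from the hinge axis. Its axes turn with the handle: y along the bar.
- handle_hinge (a point): Point on the handle's hinge axis, half-way between the posts, 45 mm above the table. Axes as the carrier.
- tongs: Loose steel tongs with blue grip panels, 95 g, lying flat on two cross bars of the white rest. 24 mm tall, 199 mm from rear pivot to jaw ends. Origin: underside, between the grip panels; +x points along the tongs to the jaws, y from arm to arm, z up. Rear pivot at x = -85 mm. Squeezing both panels along y closes the jaws; a spring opens them (5 N at the panels to begin closing, 6 N on a jar).
- tongs_grip (a point): Half-way up between the panels (12 mm above the underside, 34 mm above the table on the rest): where to squeeze. Axes as the tongs. Panels: 60 mm long in x, 24 mm tall, outer width here 54 mm open, 44 mm closed on a jar. The spring presses them against partly closed fingers, so tongs squeezed a few mm (to about 50 mm) can be carried with the jaws open.
- tongs_tip (a point): Point midway between the open jaws, 100 mm ahead of tongs_grip along the tongs' +x, at the same height. The point belongs to the left (+y) arm, which turns by half of the closing angle, so it shifts a few mm sideways as the tongs close. Jaw pads are 28 mm long, 20 mm tall, 54 mm apart open (48 mm at the small lips at their ends).
- jaw (a joint): Closing angle of the tongs: 0 = fully open (pads 54 mm apart), about 0.12 = closed on a jar (32 mm), 0.22 = fully shut stop (13 mm).
- rest: Fixed white rest of the tongs: base 170 x 80 x 6 mm, two cross bars at x = +-60 mm, 12 mm (x) x 90 mm (y), tops 22 mm above the table. Origin: centre of the underside; axes as the tongs lying on it.
- jar_orange: The wanted jar: white, body 32 mm diameter and 54 mm tall, orange cap 34 mm diameter and 16 mm tall above it (70 mm in all), 40 g. It stands in one of the three pockets. Origin: centre of its underside, z up.
- jar_orange_center (a point): Centre of the orange-capped jar, half-way up (35 mm above its underside).
- jar_blue: Same jar with a blue cap, in another pocket: leave standing. Origin: centre of its underside.
- jar_green: Same jar with a green cap, in another pocket: leave standing. Origin: centre of its underside.
- glue_stick: Red glue stick with a white cap, 29 mm diameter, 88 mm tall, standing on the table: leave alone. Origin: centre of its underside.
Not all that is in view belongs to the job. What is shaped like the jar_green but purple or yellow is not meant.

How it is judged:
On the way, in this order (a step that is already met when the one before it is completed fails the run):
1. the carry handle is seated in its far end detent (value of joint handle above 1.19 rad), for 0.2 s.
2. the tongs are gripped and lifted off their rest (height (world z) of tongs_grip above 0.05 m and contact force between tongs and the fingers above 1 N and contact force between tongs and rest below 0.05 N), for 0.2 s.
3. the tongs' jaws are closed on the orange-capped jar (contact force between tongs and jar_orange above 1 N and value of joint jaw above 0.08 rad), for 0.2 s.
At the end, for the whole second after the job is handed in: Handle above 1.19 rad; jar clamped by the tongs (over 1 N), tongs by the fingers; jar centre over 141 mm above the table (100 mm lifted), within 0.35 rad of upright, under 0.03 m/s, touching neither robot nor carrier; other jars upright within 15 mm, glue stick within 20 mm of their start (all of step 3 and value of joint handle above 1.19 rad and height (world z) of jar_orange_center above 0.141 m and angle between jar_orange's own z axis and vertical below 0.35 rad and linear speed of jar_orange below 0.03 m/s and contact force between tongs and the fingers above 1 N and contact force between jar_orange and the arm below 0.05 N and contact force between each of jar_orange, tongs and carrier below 0.05 N and angle between each of jar_blue, jar_green's own z axis and vertical below 0.2 rad and distance of each of jar_blue, jar_green from where it was at the start of the episode below 0.015 m and distance of glue_stick from where it was at the start of the episode below 0.02 m); the arm keeps its last pose, push and grip.
It fails at once if the robot itself touches the orange-capped jar (contact force between jar_orange and the arm above 0.5 N).
It fails at once if another jar is lifted or tipped (distance of any of jar_blue, jar_green from where it was at the start of the episode above 0.03 m or angle between any of jar_blue, jar_green's own z axis and vertical above 0.4 rad).
It fails at once if the glue stick is knocked over (angle between glue_stick's own z axis and vertical above 0.4 rad).
It also fails if it takes over 67 s, if anything falls off the work surface, if the arm or the gripper's body presses on something with over 40 N, if the wrist force passes 120 N, or if a joint passes its speed limit or range.

### The arm

A 6-joint arm with a two-finger parallel gripper is mounted at the origin on the work surface. World frame = base frame: x ahead of the robot, y to its left, z up, the work surface at z = 0. Lengths are in m, angles in rad, forces in N, time in s.
With the tool pointing down it reaches from about 0.25 to 0.725 m from the base axis. Payload 4 kg.
Tool frame: the origin (TCP) lies at the very end of the fingers, on their centre line; the grasp point (between the pads) lies env.grip_point_offset behind it (env.grip_point_offset is the distance from the TCP to the grasp point, in m); z points along the fingers, y is the line along which they close (so a half turn about z gives the same grasp; the last joint's range is limited). The gripper opens to 85 mm and grips with 20 to 120 N. Pads are 22 mm wide; open, the fingers measure 114 mm over their backs; the gripper's body (76 mm by 85 mm) begins 54 mm behind the grasp point. The pads swing forward as they close: fully open they stand 13 mm farther back than shut.
Start: joints at [1.244, 0.241, 0.005, 1.335, 0, 1.571], TCP at [0.161, 0.474, 0.21] pointing down, gripper open.
Joint ranges: [-2.72, 2.72], [-1.05, 1.87], [-1.09, 1.28], [-1.99, 2.15], [-1.42, 1.44], [-3.14, 3.14]. Speed limits (rad/s): [2.79, 2.79, 3.14, 3.14, 3.14, 3.14].

### API

Orientations are given as a 3x3 rotation matrix whose columns are the frame's x, y, z axes.
In Python, from cell import env, eyes, workorder gives the robot as it stands.
- The arm moves only by the tool servo_tool, never from a script. Its argument "series" is a list of rows, each a list of 3 entries, a list of its own where there are three numbers: the shift along the tool's x, y, z in cm, then the turn, a rotation vector about the tool's x, y, z in degrees, then the opening in per cent of the stroke, from 0 (shut) to 100 (fully open). In form: [[[x, y, z], [rx, ry, rz], claw], ...]. A call has 1 to 12 rows; each row shifts and turns the commanded pose from where the row before left it, along the tool's axes as they then stand; what a row does not reach is not made up. A row lasts 1/10 s, in which the tool goes at most 50 mm and 8.59 degrees, less where a joint would pass 70% of its speed; a pose out of reach is approached as far as the arm can. A call with a gripper value outside its range is refused whole. The fingers move at their own pace and stop on an object; "squeeze" is the grip in N (left out, the last holds). Time passes only in rows, so rows that do not move let the fingers close. It gives the time, the measured TCP pose, the force, the opening and the grip force at its end, in the units of the state.
- env.get_state(): the state, without advancing time (a new reading comes with each control period).
- eyes.get_image(name): name is "side" or "top" or "wrist"; returns the picture (420x560x3 uint8, blue, green, red); there is no depth.
- eyes.get_calibration(name): a dict with "fx", "fy", "cx", "cy" (pixels), "R" (3x3) and "t" (3): a world point X has camera coordinates R X + t. Camera axes: x right, y down, z forward; pixel columns grow to the right and rows downward; lengths in m; the calibration is good to about 2 mm. A picture is of the moment at which its call begins: read the wrist's pose just before it. get_calibration takes no time and is no camera call; for the wrist camera it gives the pose at the moment of the call.
- workorder.sign_off(): hands the job in; it is judged then, once.
The state is a dict: "time_s": time; "qpos": joint angles; "dq": joint speeds; "joint_torque": joint torques, N m; "ee_pos": TCP position; "tool_rot": TCP orientation; "ft_force": force on the tool from outside, world axes, zero at the start; "torque": the same for the moment, N m; "grip_width": finger opening in m; "gripper_force": force on a finger pad.
Only numpy, scipy, OpenCV 4.12 (cv2) and the standard library are available. Lean on these libraries where they do the work, as an engineer would, in place of code of your own. Each camera call takes 0.05 s, during which the arm holds its last target. There are 200 camera calls.

## Working session

There is one attempt and no reset: what is moved stays moved. The work goes in short steps, Python scripts to look and compute and a tool call to move; the robot and the scene stay as the last step left them, time stands still between calls to the robot, and variables do not carry over. Pictures are saved under pics/ and viewed, at most 10 in all, crops included, and the job is handed in when it is done.

Besides the shell and the picture viewer there is one more tool, called as name(argument=value, ...) on one line, values as JSON. servo_tool: Moves the arm, as the interface text tells. Its arguments: {"type":"object","properties":{"series":{"type":"array","items":{"type":"array"}},"squeeze":{"type":"number"}},"required":["series"]}

```bash
ls; mkdir -p pics; python3 - <<'E'
from cell import env,eyes
import cv2,numpy as np
for n in ["top","side"]:
    cv2.imwrite(f"pics/{n}0.png",eyes.get_image(n))
    c=eyes.get_calibration(n); print(n,c)
s=env.get_state(); print(s, env.grip_point_offset)
E
```

```text
pics
top {'fx': 444.2640203441843, 'fy': 444.2640203441843, 'cx': 284.75102440685976, 'cy': 202.03128390278147, 'R': array([[ 0.00644548, -0.99986708, -0.01497603],
       [-0.98700364, -0.00395635, -0.16064919],
       [ 0.16056858,  0.01581686, -0.98689795]]), 't': array([0.06647017, 0.5427682 , 0.90897371])}
side {'fx': 381.8977592554804, 'fy': 381.8977592554804, 'cx': 278.68983001831356, 'cy': 214.8587449457399, 'R': array([[ 0.98428687, -0.17603526, -0.01381859],
       [-0.14246564, -0.74547171, -0.65113399],
       [ 0.10432118,  0.64287131, -0.75883698]]), 't': array([-0.53636151,  0.18341644,  0.7198679 ])}
{'time_s': 0.1, 'qpos': array([ 1.24401646e+00,  2.41359637e-01,  3.83656146e-03,  1.33521687e+00,
       -1.07084936e-05,  1.57081467e+00]), 'dq': array([ 0.00057604, -0.0024706 ,  0.00303918, -0.00040928, -0.00134239,
       -0.00037239]), 'joint_torque': array([ 5.25211567e-05, -3.73137653e+01,  2.53010309e+01,  1.08641034e-02,
        7.59519799e-05, -1.46679980e-06]), 'ee_pos': array([0.16030017, 0.47294745, 0.2092825 ]), 'tool_rot': array([[-9.47075016e-01,  3.21011741e-01, -6.13749215e-04],
       [ 3.21012327e-01,  9.47073220e-01, -1.84419914e-03],
       [-1.07441314e-05, -1.94361600e-03, -9.99998111e-01]]), 'ft_force': array([0.32599311, 0.0627926 , 0.14221387]), 'torque': array([-0.0109116 ,  0.02227656, -0.02428571]), 'gripper_force': 0.0, 'grip_width': 0.0855309174963789} 0.0187
```

View pics/top0.png

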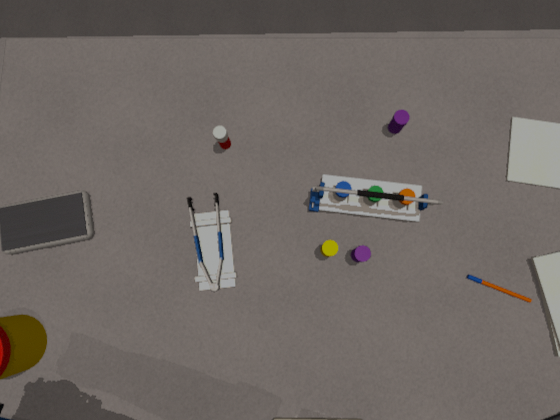

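View pics/side0.png

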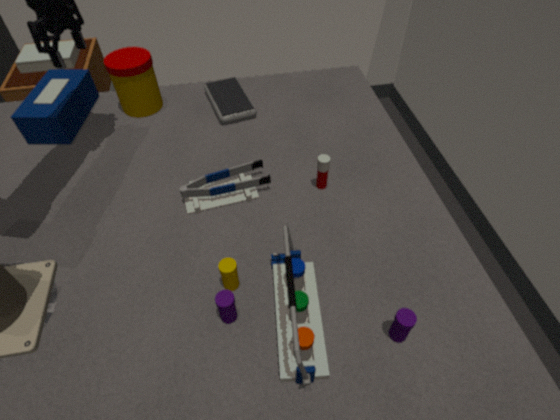

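Candidates for the orange-capped jar, in the top view:
- (407,197): an orange cap in the carrier. This is my choice.
- (500,290): the orange part of a pen lying on the table. Not a jar.
- (330,248) yellow, and (362,253) and (399,120) purple: decoys.
- Blue (343,189) and green (375,194): the other carrier jars, to be left alone.

The tongs lie at about (210,245), with jaws pointing up (+x). The glue stick is at (222,137). The handle's black grip is at (380,195).

```bash
cat > h.py <<'E'
import cv2,numpy as np
from cell import env,eyes
def ray(c,u,v):
    R=np.array(c["R"]);t=np.array(c["t"])
    return -R.T@t, R.T@np.array([(u-c["cx"])/c["fx"],(v-c["cy"])/c["fy"],1])
def onz(c,uv,z):
    o,d=ray(c,*uv); return o+d*(z-o[2])/d[2]
def tri(c1,p1,c2,p2):
    A=[];b=[]
    for c,p in((c1,p1),(c2,p2)):
        o,d=ray(c,*p); d/=np.linalg.norm(d); P=np.eye(3)-np.outer(d,d); A.append(P);b.append(P@o)
    x,r,_,_=np.linalg.lstsq(np.vstack(A),np.hstack(b),rcond=None); return x,np.sqrt(r)
def blobs(im,h0,h1,s=120,v=60,amin=12,box=None):
    hsv=cv2.cvtColor(im,cv2.COLOR_BGR2HSV); m=cv2.inRange(hsv,(h0,s,v),(h1,255,255))
    n,_,st,ce=cv2.connectedComponentsWithStats(m)
    return [(int(st[i,4]),ce[i].round(1).tolist(),st[i,:4].tolist()) for i in range(1,n) if st[i,4]>=amin]
def black(im,v=45,amin=15):
    m=(im.max(2)<v).astype(np.uint8); n,_,st,ce=cv2.connectedComponentsWithStats(m)
    return [(int(st[i,4]),ce[i].round(1).tolist(),st[i,:4].tolist()) for i in range(1,n) if 15<=st[i,4]<3000]
E
python3 - <<'E'
from h import *
for n in("top","side"):
    im=cv2.imread(f"pics/{n}0.png")
    for k,a in dict(orange=(5,15),green=(50,85),blue=(100,125),yellow=(20,35),purple=(130,155)).items(): print(n,k,blobs(im,*a))
    print("black",black(im))
t=cv2.imread("pics/top0.png")[150:300,170:450]
cv2.imwrite("pics/crop.png",cv2.resize(t,(784,420),interpolation=cv2.INTER_CUBIC))
E
```

```text
top orange [(12, [401.6, 193.4], [399, 190, 7, 6]), (46, [405.4, 202.0], [399, 200, 14, 5]), (219, [506.3, 291.1], [482, 280, 50, 23])]
top green [(70, [375.4, 189.2], [368, 186, 15, 7]), (33, [374.3, 198.5], [369, 197, 12, 4])]
top blue [(83, [343.4, 185.2], [336, 181, 15, 8]), (12, [321.6, 183.9], [320, 182, 4, 4]), (153, [313.9, 201.2], [309, 189, 10, 23]), (20, [320.7, 193.0], [319, 191, 5, 5]), (40, [341.9, 194.5], [336, 193, 13, 5]), (15, [425.4, 195.6], [424, 194, 4, 4]), (18, [424.4, 204.8], [423, 203, 4, 5]), (70, [220.2, 244.8], [218, 232, 5, 27]), (73, [197.4, 248.0], [194, 236, 8, 25]), (56, [474.1, 278.6], [467, 275, 15, 8])]
top yellow [(242, [328.8, 248.1], [320, 240, 18, 17]), (1992, [23.4, 342.2], [0, 315, 47, 64])]
top purple [(178, [401.1, 117.0], [394, 110, 15, 15]), (202, [361.9, 253.1], [354, 246, 17, 15])]
black [(20, [391.2, 124.6], [389, 121, 5, 8]), (234, [380.5, 195.1], [358, 191, 46, 10]), (29, [216.4, 197.9], [214, 193, 5, 12]), (38, [190.0, 203.1], [188, 198, 6, 13]), (25, [420.7, 205.8], [419, 203, 5, 7]), (20, [0.8, 406.9], [0, 404, 4, 9]), (46, [552.8
[... 903 characters left out ...]
, 19, 70]), (2447, [64.2, 116.0], [13, 68, 89, 77]), (129, [230.7, 89.6], [216, 81, 32, 20]), (17, [213.6, 89.6], [211, 86, 6, 8]), (17, [216.6, 96.8], [215, 93, 6, 9]), (24, [1.4, 98.5], [0, 94, 5, 8]), (49, [233.4, 104.1], [229, 97, 10, 16]), (34, [222.2, 105.2], [219, 98, 9, 14]), (74, [256.6, 164.4], [251, 160, 12, 10]), (81, [216.8, 176.8], [207, 172, 22, 10]), (72, [264.2, 180.1], [259, 176, 12, 9]), (79, [222.3, 190.0], [209, 186, 27, 9]), (335, [290.0, 280.7], [283, 255, 13, 53]), (735, [10.0, 292.3], [0, 265, 26, 53]), (160, [227.4, 313.1], [218, 303, 19, 20]), (260, [396.9, 331.0], [388, 317, 22, 25]), (64, [298.9, 377.8], [296, 371, 7, 14]), (22, [311.8, 376.5], [310, 373, 4, 9])]
```

View pics/crop.png

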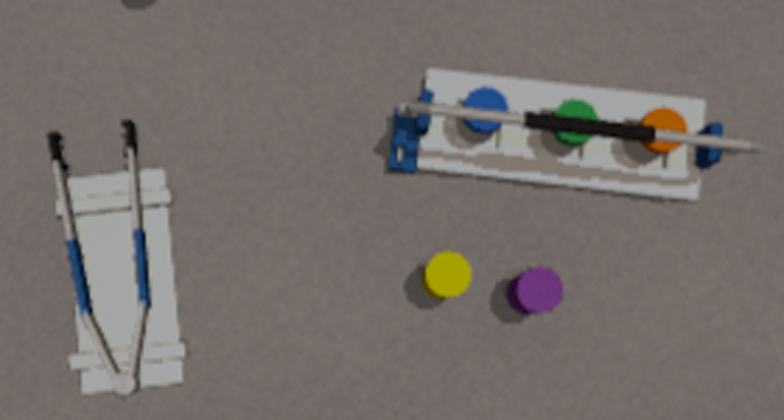

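The crop confirms the choice: the orange cap sits in the carrier's right-hand pocket at crop (664,130), which is full-frame (407,196). The tongs' jaws are at crop (56,148) and (130,135), and the pivot is at (124,383).

```bash
python3 - <<'E'
from h import *
T=eyes.get_calibration("top");S=eyes.get_calibration("side")
f=lambda x:np.round(x,4)
b,g,o=[onz(T,p,.076) for p in((343.6,189.3),(375.4,193.6),(407.1,196.4))]
print("caps top",f(b),f(g),f(o))
print("caps side",[f(onz(S,p,.072)) for p in((297.4,265.5),(300.9,299.2),(305.1,337.6))])
d=b-o; print("yaw carrier",np.arctan2(-d[0],d[1]),np.linalg.norm(d))
bar=tri(T,(380.5,195.1),S,(290,280.7)); print("bar",f(bar[0]),bar[1])
pn=[tri(T,(220.2,244.8),S,(222.5,188)),tri(T,(197.4,248.0),S,(217,174.5))]
print("panels",[(f(x),r) for x,r in pn], [f(onz(T,p,.04)) for p in((220.2,244.8),(197.4,248.0))])
jw=[onz(T,p,.044) for p in((216.4,197.9),(190,203.1))]; pv=onz(T,(214.3,286.8),.046)
print("jaws",f(jw[0]),f(jw[1]),"piv",f(pv)); m=(jw[0]+jw[1])/2-pv; print("tongs yaw",np.arctan2(m[1],m[0]),np.hypot(*m[:2]), "grip",f(pv+m/np.hypot(*m[:2])*.085))
print("decoys",f(onz(T,(328.8,248.1),.07)),f(onz(T,(361.9,253.1),.07)))
E
```

```text
caps top [ 0.5646 -0.0534  0.076 ] [ 0.5557 -0.1191  0.076 ] [ 0.5501 -0.1843  0.076 ]
caps side [array([ 0.5716, -0.0494,  0.072 ]), array([ 0.5634, -0.1168,  0.072 ]), array([ 0.5556, -0.1839,  0.072 ])]
yaw carrier -0.11020970002838419 0.13173744019530073
bar [ 0.5427 -0.1169  0.1383] [0.00176469]
panels [(array([0.4514, 0.2062, 0.0402]), array([0.00149049])), (array([0.4433, 0.2547, 0.0392]), array([6.07974589e-05]))] [array([0.4504, 0.2061, 0.04  ]), array([0.4433, 0.2545, 0.04  ])]
jaws [0.5509 0.2167 0.044 ] [0.5393 0.2733 0.044 ] piv [0.3627 0.2149 0.046 ]
tongs yaw 0.16374242143523896 0.1848843252507394 grip [0.4466 0.2287 0.0451]
decoys [ 0.4429 -0.022   0.07  ] [ 0.4331 -0.0895  0.07  ]
```

servo_tool(series=[[[0,0,0],[0,0,-6.5],0],[[0,0,0],[0,0,-6.5],0],[[-2.8,-3.92,0],[0,0,0],0],[[-2.8,-3.92,0],[0,0,0],0],[[-2.8,-3.92,0],[0,0,0],0],[[-2.8,-3.92,0],[0,0,0],0],[[-2.8,-3.92,0],[0,0,0],0],[[-2.8,-3.92,0],[0,0,0],0],[[-2.8,-3.92,0],[0,0,0],0],[[-2.8,-3.92,0],[0,0,0],0],[[-2.8,-3.92,0],[0,0,0],0],[[-2.8,-3.92,0],[0,0,0],0]], squeeze=20)

```text
time_s: 1.3
ee_pos: [0.4003, 0.0536, 0.21]
tool_rot: [[-0.995, 0.1, -0.0], [0.1, 0.995, 0.0], [0.0, 0.0, -1.0]]
ft_force: [0.3, 0.3, -0.4]
grip_width: 0.0002
gripper_force: 0.0
```

servo_tool(series=[[[-2.8,-3.9,0],[0,0,0],0],[[-2.8,-3.9,0],[0,0,0],0],[[-2.8,-3.9,0],[0,0,0],0],[[-2.8,-3.9,0],[0,0,0],0],[[0,0,4],[0,0,0],0],[[0,0,4],[0,0,0],0],[[0,0,2.5],[0,0,0],0],[[0,0,0],[0,0,0],0]])

```text
time_s: 2.1
ee_pos: [0.4919, -0.1102, 0.1007]
tool_rot: [[-0.995, 0.1, -0.01], [0.1, 0.995, 0.002], [0.01, 0.001, -1.0]]
ft_force: [-1.2, 0.5, 0.4]
grip_width: -0.0
gripper_force: 0.0
```

```bash
python3 - <<'E'
from h import *
cv2.imwrite("pics/s1.png",eyes.get_image("side")[120:400,160:440])
print(env.get_state()["ee_pos"],env.get_state()["ft_force"])
E
```

```text
[ 0.49391806 -0.11048719  0.10328498] [-0.55061245 -0.92067212  1.36225326]
```

View pics/s1.png

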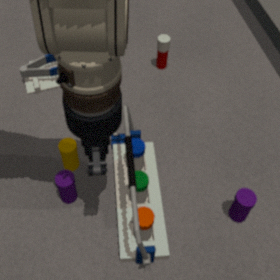

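The fingers are behind the bar, at crop (95,165), with the bar at (130,160). Next I push it over.

servo_tool(series=[[[-1.5,0,0],[0,0,0],0],[[-1.5,0,0],[0,0,0],0],[[-1.5,0,0.2],[0,0,0],0],[[-1.5,0,0.5],[0,0,0],0],[[-1.5,0,0.5],[0,0,0],0],[[-1.5,0,0.2],[0,0,0],0],[[-1.5,0,0],[0,0,0],0],[[-0.5,0,0.7],[0,0,0],0],[[0,0,0.7],[0,0,0],0],[[-0.5,0,0],[0,0,0],0],[[0,0,0],[0,0,0],0]])

```text
time_s: 3.25
ee_pos: [0.6102, -0.1222, 0.0771]
tool_rot: [[-0.995, 0.1, -0.0], [0.1, 0.995, 0.0], [0.0, 0.0, -1.0]]
ft_force: [-0.0, -1.0, -0.7]
grip_width: -0.0001
gripper_force: 0.0
```

```bash
python3 - <<'E'
from h import *
cv2.imwrite("pics/s2.png",eyes.get_image("side")[120:400,160:440])
print(env.get_state()["ee_pos"],env.get_state()["ft_force"])
E
```

```text
[ 0.61019957 -0.12228421  0.07731057] [0.90421937 0.42893346 0.63426816]
```

View pics/s2.png

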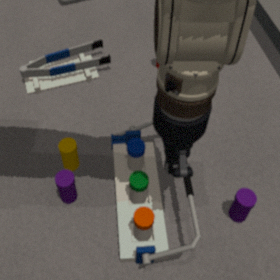

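servo_tool(series=[[[0,0,1.2],[0,0,0],0],[[-0.5,0,0],[0,0,0],0],[[-0.5,0,0],[0,0,0],0],[[-0.4,0,0],[0,0,0],0],[[-0.4,0,0],[0,0,0],0],[[0,0,0],[0,0,0],0],[[0,0,0],[0,0,0],0]])

```text
time_s: 4.0
ee_pos: [0.6211, -0.1234, 0.0607]
tool_rot: [[-0.995, 0.1, -0.016], [0.1, 0.995, 0.002], [0.017, 0.0, -1.0]]
ft_force: [-9.9, 0.5, -6.5]
grip_width: 0.0002
gripper_force: 4.9
```

```bash
python3 - <<'E'
from h import *
im=eyes.get_image("side"); cv2.imwrite("pics/s3.png",im[120:400,160:440])
im=eyes.get_image("top"); cv2.imwrite("pics/t3.png",im)
s=env.get_state();print(s["ee_pos"],s["ft_force"])
E
```

```text
[ 0.62104634 -0.12333537  0.06070752] [-9.91022965  0.6811982  -6.59104744]
```

servo_tool(series=[[[2,0,0],[0,0,0],0],[[2,0,-1.5],[0,0,0],0],[[0,0,-4],[0,0,0],0],[[0,0,-2],[0,0,0],0],[[-3,0,0],[0,0,0],0],[[-2.6,0,0],[0,0,0],0],[[0,0,0],[0,0,0],0],[[0,0,2],[0,0,0],0],[[0,0,1],[0,0,0],0],[[0,0,0],[0,0,0],0]])

```text
time_s: 5.1
ee_pos: [0.6422, -0.1254, 0.1077]
tool_rot: [[-0.995, 0.1, -0.005], [0.1, 0.995, 0.001], [0.005, 0.0, -1.0]]
ft_force: [-0.8, -0.6, -0.5]
grip_width: 0.0003
gripper_force: 0.0
```

```bash
python3 - <<'E'
from h import *
im=eyes.get_image("side"); cv2.imwrite("pics/s4.png",im[120:400,160:440])
s=env.get_state();print(s["ee_pos"],s["ft_force"])
E
```

```text
[ 0.64292344 -0.12549881  0.10908298] [-0.44071031  0.11563375  1.23771511]
```

View pics/s4.png

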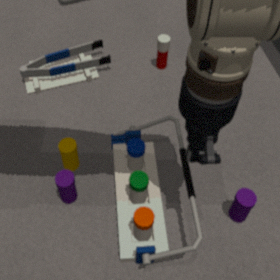

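```bash
python3 - <<'E'
from h import *
S=eyes.get_calibration("side")
R,t=np.array(S["R"]),np.array(S["t"])
def pr(X):
    q=R@np.array(X)+t; return (q[0]/q[2]*S["fx"]+S["cx"]-160,q[1]/q[2]*S["fy"]+S["cy"]-120)
print("tcp",pr(env.get_state()["ee_pos"]))
c=np.array([.558,-.119,.045]);x=np.array([.995,-.1,0]);y=np.array([.1,.995,0])
for th in(.98,1.04,1.13,1.27):
    b=c+.09*(np.sin(th)*x+np.array([0,0,np.cos(th)]))
    print(th,[np.round(pr(b+y*k),1).tolist() for k in(-.117,-.045,0,.045,.117)])
E
```

```text
tcp (np.float64(190.38229576028994), np.float64(164.90087571936886))
0.98 [[198.3, 241.9], [188.6, 196.0], [183.3, 170.8], [178.5, 147.8], [171.5, 114.9]]
1.04 [[199.8, 242.8], [190.1, 197.1], [184.7, 172.0], [179.8, 149.1], [172.8, 116.3]]
1.13 [[201.6, 244.3], [191.8, 198.9], [186.4, 174.0], [181.5, 151.1], [174.5, 118.5]]
1.27 [[203.4, 246.8], [193.7, 201.9], [188.3, 177.2], [183.3, 154.5], [176.3, 122.1]]
```

servo_tool(series=[[[0,0,1],[0,0,0],0],[[0,0,0.5],[0,0,0],0],[[0,0,0],[0,0,0],0]])

```text
time_s: 5.45
ee_pos: [0.6434, -0.1256, 0.0942]
tool_rot: [[-0.995, 0.1, -0.002], [0.1, 0.995, 0.0], [0.002, 0.0, -1.0]]
ft_force: [0.0, -0.1, -0.6]
grip_width: -0.0003
gripper_force: 0.0
```

servo_tool(series=[[[0,0,0.5],[0,0,0],0],[[0,0,0.3],[0,0,0],0],[[0,0,0],[0,0,0],0]])

```text
time_s: 5.75
ee_pos: [0.6438, -0.1256, 0.0865]
tool_rot: [[-0.995, 0.1, -0.001], [0.1, 0.995, 0.0], [0.001, 0.0, -1.0]]
ft_force: [-0.3, 0.9, -0.4]
grip_width: 0.0001
gripper_force: 0.0
```

servo_tool(series=[[[0,0,0.5],[0,0,0],0],[[0,0,0.3],[0,0,0],0],[[0,0,0.2],[0,0,0],0],[[0,0,0],[0,0,0],0]])

```text
time_s: 6.15
ee_pos: [0.6438, -0.1256, 0.0766]
tool_rot: [[-0.995, 0.1, -0.001], [0.1, 0.995, 0.0], [0.001, 0.0, -1.0]]
ft_force: [-0.3, 0.6, -0.1]
grip_width: -0.0001
gripper_force: 0.0
```

servo_tool(series=[[[0,0,0.3],[0,0,0],0],[[0,0,0.2],[0,0,0],0],[[0,0,0],[0,0,0],0]])

```text
time_s: 6.45
ee_pos: [0.6439, -0.1256, 0.0717]
tool_rot: [[-0.995, 0.1, -0.001], [0.1, 0.995, 0.0], [0.001, 0.0, -1.0]]
ft_force: [-0.8, 0.0, -0.0]
grip_width: 0.0001
gripper_force: 0.0
```

```bash
python3 - <<'E'
from h import *
a=eyes.get_image("side")[190:400,240:420]; b=eyes.get_image("top")[130:235,290:450]
cv2.imwrite("pics/s5.png",np.hstack([cv2.resize(a,(480,560)),cv2.resize(b,None,fx=2,fy=560/105)[:, :320]]))
E
```

```text
(no output)
```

View pics/s5.png

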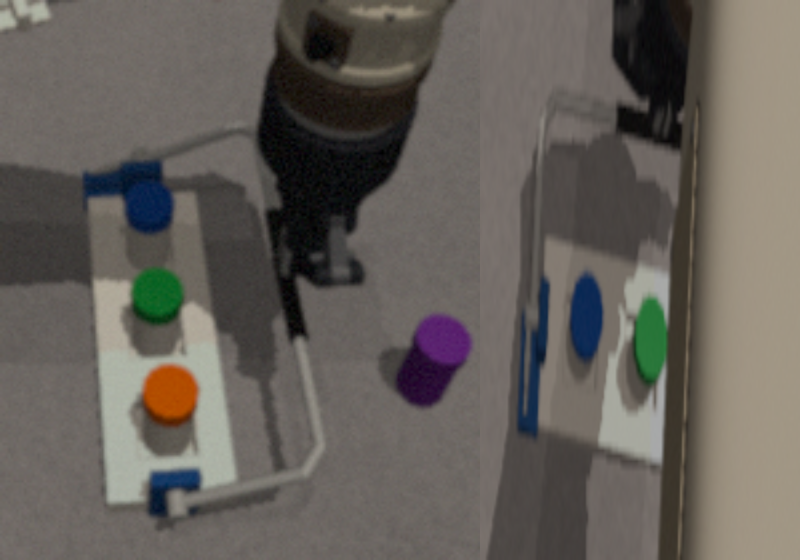

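servo_tool(series=[[[0,0,-4.5],[0,0,0],0],[[0,0,-4.5],[0,0,0],0],[[0,0,-4],[0,0,0],0],[[2.57,3.7,0],[0,0,0],100],[[2.57,3.7,0],[0,0,0],100],[[2.57,3.7,0],[0,0,0],100],[[2.57,3.7,0],[0,0,0],100],[[2.57,3.7,0],[0,0,0],100],[[2.57,3.7,0],[0,0,0],100],[[2.57,3.7,0],[0,0,0],100],[[2.57,3.7,0],[0,0,0],100],[[2.57,3.7,0],[0,0,0],100]])

```text
time_s: 7.75
ee_pos: [0.4463, 0.2302, 0.2026]
tool_rot: [[-0.995, 0.1, 0.001], [0.1, 0.995, 0.001], [-0.001, 0.001, -1.0]]
ft_force: [1.1, 0.3, -0.9]
grip_width: 0.0857
gripper_force: 0.0
```

servo_tool(series=[[[0,0,0],[0,0,-7.3],100],[[0,0,0],[0,0,-7.3],100],[[0,0,0],[0,0,0],100],[[0,0,0],[0,0,0],100]])

```text
time_s: 8.15
ee_pos: [0.4473, 0.2287, 0.2023]
tool_rot: [[-0.988, -0.152, 0.0], [-0.152, 0.988, 0.0], [-0.0, 0.0, -1.0]]
ft_force: [1.4, -0.4, 0.1]
grip_width: 0.0852
gripper_force: 0.0
```

```bash
python3 - <<'E'
from h import *
I={n:eyes.get_image(n) for n in("side","top")}
W=eyes.get_calibration("wrist"); w=eyes.get_image("wrist"); np.save("pics/w.npy",W,allow_pickle=True)
cv2.imwrite("pics/w6.png",w)
for n in I: cv2.imwrite(f"pics/{n}6.png",I[n]); print(n,[b for b in black(I[n]) if b[1][0]>270 and b[0]>100], "blue",[b for b in blobs(I[n],100,125) if b[1][0]>270])
a=I["side"][220:400,250:390]; b=I["top"][120:240,290:450]
cv2.imwrite("pics/s6.png",np.hstack([cv2.resize(a,(350,450)),cv2.resize(b,(450,450))]))
print(env.get_state()["ee_pos"])
E
```

```text
side [(291, [346.7, 292.9], [340, 269, 15, 49]), (228, [396.6, 330.5], [389, 318, 20, 23])] blue [(54, [292.8, 252.5], [286, 251, 15, 4]), (76, [277.5, 258.9], [271, 255, 14, 9]), (254, [295.4, 265.4], [286, 257, 19, 18]), (96, [305.2, 369.5], [297, 367, 18, 6])]
top [(203, [380.0, 154.0], [359, 150, 43, 9])] blue [(54, [321.2, 189.1], [319, 182, 5, 14]), (193, [342.8, 189.1], [335, 182, 16, 16]), (122, [314.1, 202.5], [309, 189, 11, 23]), (60, [424.9, 200.5], [423, 194, 5, 14]), (56, [474.1, 278.6], [467, 275, 15, 8])]
[0.44743184 0.2283637  0.20215512]
```

View pics/s6.png

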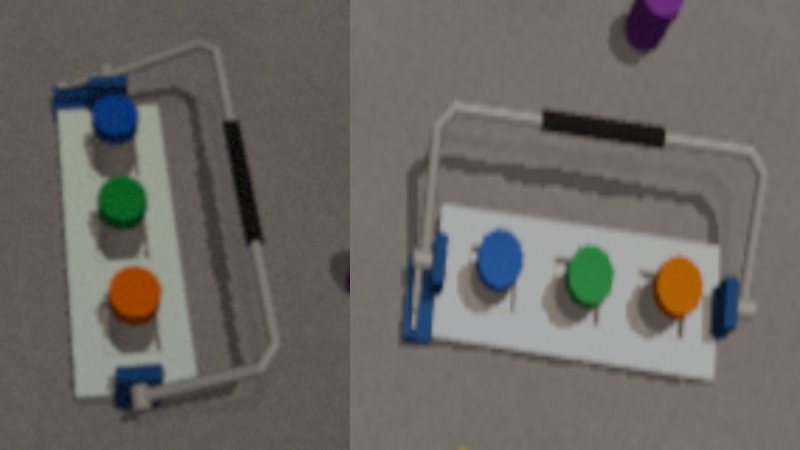

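View pics/w6.png

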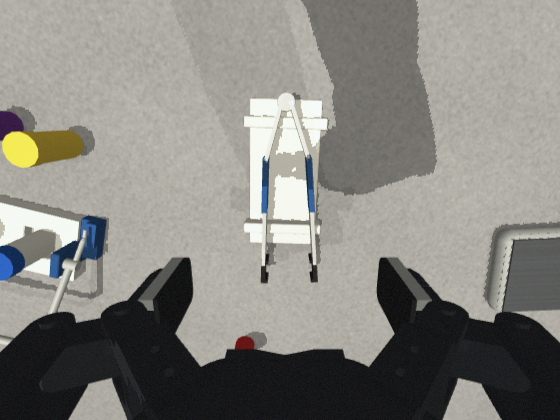

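The handle now leans to the far side, with the black grip at top (380,154) and side (347,293). The wrist view shows the panels at about (266,184) and (310,184). I'll triangulate the bar's angle and the carrier and tongs positions.

```bash
python3 - <<'E'
from h import *
T=eyes.get_calibration("top");S=eyes.get_calibration("side"); f=lambda x:np.round(x,4)
print("bar",tri(T,(380,154),S,(346.7,292.9)))
I={n:cv2.imread(f"pics/{n}6.png") for n in("side","top","wrist"[:1])if n!="w"}
caps={}
for k,a in dict(orange=(5,17),green=(50,85),blue=(100,125)).items():
    p=[]
    for n in("top","side"):
        bl=[b for b in blobs(I[n],*a,amin=100,s=150) if 285<b[1][0]<420 and 180<b[1][1]<360]
        p.append(max(bl)[1])
    caps[k]=tri(T,p[0],S,p[1]); print(k,p,f(caps[k][0]),caps[k][1], f(onz(T,p[0],.074)))
W=np.load("pics/w.npy",allow_pickle=True).item(); w=cv2.imread("pics/w6.png")
bl=[b for b in blobs(w,100,125,amin=100) if 240<b[1][0]<330]; print(bl)
P=[onz(W,b[1],.036) for b in bl]; print("panels",[f(p) for p in P]); m=(P[0]+P[1])/2
J=[onz(W,p,.036) for p in((264.5,268),(313.5,268))]; pv=onz(W,(286,102),.046); j=(J[0]+J[1])/2
print("mid",f(m),"jaws",f(j),"piv",f(pv), "yaw",np.arctan2(*(j-pv)[1::-1]),"len",np.hypot(*(j-pv)[:2]))
E
```

```text
bar (array([ 0.63761182, -0.12833804,  0.08910118]), array([0.00105146]))
orange [[406.0, 196.4], [303.4, 338.0]] [ 0.552  -0.1835  0.0704] [0.00133302] [ 0.5504 -0.1826  0.074 ]
green [[374.8, 193.4], [298.5, 299.5]] [ 0.5577 -0.1181  0.0746] [0.00175015] [ 0.5565 -0.1182  0.074 ]
blue [[342.7, 189.0], [295.3, 265.5]] [ 0.5662 -0.0515  0.0762] [0.00143212] [ 0.5656 -0.0518  0.074 ]
[(269, [264.4, 186.4], [262, 158, 6, 55]), (310, [309.7, 185.1], [306, 158, 9, 54])]
panels [array([0.4523, 0.2073, 0.036 ]), array([0.4435, 0.2554, 0.036 ])]
mid [0.4479 0.2314 0.036 ] jaws [0.544  0.2486 0.036 ] piv [0.3639 0.2172 0.046 ] yaw 0.17248818838063026 len 0.18285686413383753
```

```bash
python3 - <<'E'
from h import *
def pr(c,X):
    q=np.array(c["R"])@np.array(X)+c["t"]; return np.round((q[0]/q[2]*c["fx"]+c["cx"],q[1]/q[2]*c["fy"]+c["cy"]),0)
W=np.load("pics/w.npy",allow_pickle=True).item()
s=env.get_state();p,R=s["ee_pos"],s["tool_rot"]
for sy in(-1,1):
  for z in (0,-.013,-.035):
    print(sy,z,[pr(W,p+R@np.array([x,sy*.0427,z])).tolist() for x in(-.011,0,.011)])
im=cv2.imread("pics/side6.png"); S=eyes.get_calibration("side"); print(pr(S,p))
# side-view check of fingers at handle: 
print("s4",pr(S,[.6429,-.1255,.109])-[160,120],"s5",(pr(S,[.6439,-.1256,.0717])-[240,190])*2.667, "bar catch s5",(pr(S,[.6376,-.1283,.089])-[240,190])*2.667)
E
```

```text
-1 0 [[210.0, 263.0], [209.0, 245.0], [207.0, 227.0]]
-1 -0.013 [[204.0, 274.0], [203.0, 255.0], [201.0, 236.0]]
-1 -0.035 [[193.0, 297.0], [191.0, 275.0], [189.0, 253.0]]
1 0 [[359.0, 263.0], [360.0, 245.0], [361.0, 227.0]]
1 -0.013 [[364.0, 274.0], [366.0, 255.0], [367.0, 235.0]]
1 -0.035 [[376.0, 297.0], [378.0, 275.0], [380.0, 253.0]]
[209. 123.]
s4 [190. 165.] s5 [288.036 282.702] bar catch s5 [282.702 274.701]
```

The bar triangulates to z = 0.089, which is about 1.06 rad, so it is still on the catch. The wrist view also suggests the fingertips stand higher than I assumed. I'll go back and press straight down on the bar.

servo_tool(series=[[[-1.5,-4.22,0],[0,0,0],0],[[-1.5,-4.22,0],[0,0,0],0],[[-1.5,-4.22,0],[0,0,0],0],[[-1.5,-4.22,0],[0,0,0],0],[[-1.5,-4.22,0],[0,0,0],0],[[-1.5,-4.22,0],[0,0,0],0],[[-1.5,-4.22,0],[0,0,0],0],[[-1.5,-4.22,0],[0,0,0],0],[[-1.5,-4.22,0],[0,0,0],0],[[0,0,3],[0,0,7.3],0],[[0,0,3],[0,0,7.3],0],[[0,0,3],[0,0,0],0]])

```text
time_s: 9.5
ee_pos: [0.6393, -0.1272, 0.1108]
tool_rot: [[-0.994, 0.105, 0.0], [0.105, 0.994, 0.0], [-0.0, 0.0, -1.0]]
ft_force: [0.4, -0.1, 0.2]
grip_width: 0.0005
gripper_force: 0.0
```

servo_tool(series=[[[0,0,1],[0,0,0],0],[[0,0,1],[0,0,0],0],[[0,0,1],[0,0,0],0],[[0,0,0],[0,0,0],0],[[0,0,0],[0,0,0],0]])

```text
time_s: 10.0
ee_pos: [0.6398, -0.1257, 0.0831]
tool_rot: [[-0.995, 0.1, 0.002], [0.1, 0.995, -0.0], [-0.002, -0.0, -1.0]]
ft_force: [0.3, -0.6, 0.7]
grip_width: 0.0003
gripper_force: 0.0
```

servo_tool(series=[[[0,0,0.5],[0,0,0],0],[[0,0,0.5],[0,0,0],0],[[0,0,0.3],[0,0,0],0],[[0,0,0],[0,0,0],0]])

```text
time_s: 10.4
ee_pos: [0.6388, -0.1256, 0.0685]
tool_rot: [[-0.995, 0.1, -0.001], [0.1, 0.995, 0.0], [0.001, 0.0, -1.0]]
ft_force: [0.6, -0.4, -0.1]
grip_width: 0.0003
gripper_force: 0.0
```

servo_tool(series=[[[0,0,0.3],[0,0,0],0],[[0,0,0.3],[0,0,0],0],[[0,0,0],[0,0,0],0]])

```text
time_s: 10.7
ee_pos: [0.6387, -0.1256, 0.0624]
tool_rot: [[-0.995, 0.1, -0.001], [0.1, 0.995, 0.0], [0.001, 0.0, -1.0]]
ft_force: [-0.7, 0.3, 0.4]
grip_width: -0.0001
gripper_force: 0.0
```

```bash
python3 - <<'E'
from h import *
I={n:eyes.get_image(n) for n in("side","top")}
for n in I: cv2.imwrite(f"pics/{n}7.png",I[n])
a=I["side"][220:400,250:410]; b=I["side"]
print([x for x in black(I["side"]) if x[1][0]>270])
cv2.imwrite("pics/s7.png",cv2.resize(a,(640,720))[:600])
E
```

```text
[(319, [342.1, 152.9], [339, 125, 7, 56]), (108, [358.9, 157.6], [352, 125, 13, 67]), (92, [427.2, 159.6], [414, 128, 23, 64]), (2726, [503.7, 257.6], [435, 154, 125, 201]), (238, [356.1, 211.3], [349, 201, 17, 20]), (2771, [357.0, 255.0], [333, 209, 62, 112]), (17, [289.2, 256.9], [285, 255, 10, 5]), (32, [368.1, 295.8], [365, 291, 6, 9]), (68, [394.0, 327.8], [389, 320, 12, 18])]
```

View pics/s7.png

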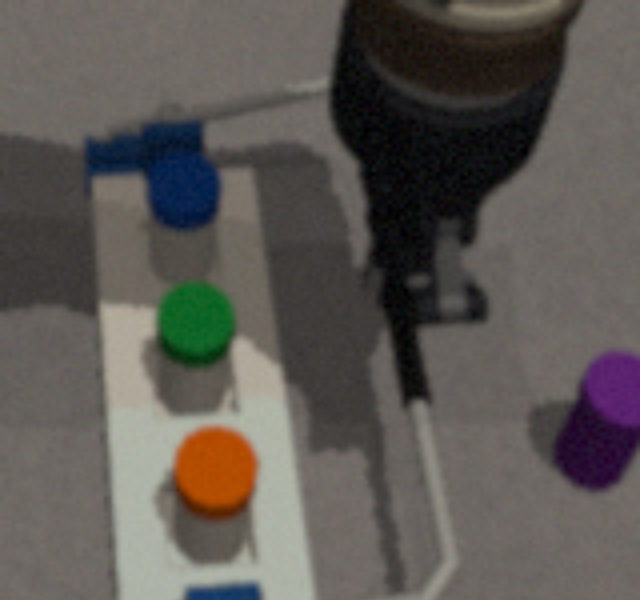

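The bar end has moved from (354.5,318) to (356.7,321), so it has gone down and away from the robot. I'll press on until it meets the stop. That was the tenth picture, so from here I work by numbers only.

servo_tool(series=[[[0,0,0.3],[0,0,0],0],[[0,0,0.3],[0,0,0],0],[[0,0,0],[0,0,0],0]])

```text
time_s: 11.1
ee_pos: [0.6392, -0.1257, 0.0568]
tool_rot: [[-0.995, 0.1, -0.0], [0.1, 0.995, 0.0], [0.0, 0.0, -1.0]]
ft_force: [-0.3, -0.7, 0.9]
grip_width: 0.0002
gripper_force: 0.0
```

servo_tool(series=[[[0,0,0.3],[0,0,0],0],[[0,0,0.2],[0,0,0],0],[[0,0,0],[0,0,0],0]])

```text
time_s: 11.4
ee_pos: [0.6396, -0.1258, 0.056]
tool_rot: [[-0.995, 0.1, 0.003], [0.1, 0.995, -0.001], [-0.003, -0.0, -1.0]]
ft_force: [-5.8, 1.2, 15.7]
grip_width: -0.0
gripper_force: 8.1
```

The stiff contact at ee z = 0.056 matches the seated bar top of 0.078 if the fingertips sit about 22 mm above the reported TCP. I'll lift off, move over the tongs and verify.

servo_tool(series=[[[0,0,-4.7],[0,0,0],0],[[0,0,-4.7],[0,0,0],0],[[0,0,-4.7],[0,0,0],0],[[2.52,3.73,0],[0,0,0],100],[[2.52,3.73,0],[0,0,0],100],[[2.52,3.73,0],[0,0,0],100],[[2.52,3.73,0],[0,0,0],100],[[2.52,3.73,0],[0,0,0],100],[[2.52,3.73,0],[0,0,0],100],[[2.52,3.73,0],[0,0,0],100],[[2.52,3.73,0],[0,0,0],100],[[2.52,3.73,0],[0,0,0],100]])

```text
time_s: 12.6
ee_pos: [0.4459, 0.2323, 0.1933]
tool_rot: [[-0.995, 0.1, 0.0], [0.1, 0.995, 0.0], [-0.0, 0.0, -1.0]]
ft_force: [0.4, 1.0, 0.2]
grip_width: 0.0853
gripper_force: 0.0
```

servo_tool(series=[[[0,0,0],[0,0,-7.5],100],[[0,0,0],[0,0,-7.5],100],[[0,0,4],[0,0,0],100],[[0,0,4],[0,0,0],100],[[0,0,0],[0,0,0],100]])

```text
time_s: 13.1
ee_pos: [0.4425, 0.2288, 0.1082]
tool_rot: [[-0.987, -0.162, -0.01], [-0.161, 0.987, -0.005], [0.011, -0.004, -1.0]]
ft_force: [-0.5, -0.7, -0.6]
grip_width: 0.0849
gripper_force: 0.0
```

```bash
python3 - <<'E'
from h import *
T=eyes.get_calibration("top");S=eyes.get_calibration("side"); f=lambda x:np.round(x,4)
I={n:eyes.get_image(n) for n in("side","top")}
s=env.get_state(); W=eyes.get_calibration("wrist"); w=eyes.get_image("wrist"); cv2.imwrite("pics/w8.png",w)
p=[max([b for b in black(I[n]) if 335<b[1][0]<385 and 130<b[1][1]<310])[1:] for n in("top","side")]
print(p); print("bar",tri(T,p[0][0],S,p[1][0]))
P=[]
for b in sorted(blobs(w,100,125,amin=200)): print(b)
bl=[b for b in blobs(w,100,125,amin=200) if 220<b[1][0]<360]
P=[onz(W,b[1],.036) for b in bl]; print([f(q) for q in P],"mid",f(np.mean(P,0)))
print(s["ee_pos"],f(s["tool_rot"]), "in tool",f(s["tool_rot"].T@(np.mean(P,0)-s["ee_pos"])))
E
```

```text
[([378.5, 153.1], [358, 149, 42, 9]), ([349.0, 296.6], [342, 273, 15, 49])]
bar (array([ 0.64358744, -0.12824468,  0.07433554]), array([0.00097932]))
(560, [254.9, 209.7], [250, 173, 11, 73])
(603, [315.3, 208.5], [310, 172, 12, 74])
(1776, [32.0, 271.2], [10, 242, 42, 62])
[array([0.4519, 0.2075, 0.036 ]), array([0.4431, 0.2553, 0.036 ])] mid [0.4475 0.2314 0.036 ]
[0.4465606  0.23069917 0.1132548 ] [[-9.869e-01 -1.612e-01 -1.500e-03]
 [-1.612e-01  9.869e-01 -8.000e-04]
 [ 1.600e-03 -5.000e-04 -1.000e+00]] in tool [-0.0012  0.0006  0.0773]
```

The handle is seated: bar z = 0.074, about 1.24 rad. Now down to the tongs.

servo_tool(series=[[[-0.1,0,4],[0,0,0],100],[[0,0,4],[0,0,0],100],[[0,0,2.5],[0,0,0],100],[[0,0,0],[0,0,0],100]])

```text
time_s: 13.65
ee_pos: [0.4471, 0.2305, 0.0071]
tool_rot: [[-0.987, -0.161, -0.003], [-0.161, 0.987, -0.002], [0.003, -0.001, -1.0]]
ft_force: [0.7, -1.7, 0.0]
grip_width: 0.0855
gripper_force: 0.0
```

servo_tool(series=[[[0,0,0.6],[0,0,0],100],[[0,0,0.6],[0,0,0],100],[[0,0,0.5],[0,0,0],100],[[0,0,0],[0,0,0],100]])

```text
time_s: 14.05
ee_pos: [0.4483, 0.2313, -0.0085]
tool_rot: [[-0.987, -0.161, 0.001], [-0.161, 0.987, 0.0], [-0.001, 0.0, -1.0]]
ft_force: [-1.0, -0.3, 0.5]
grip_width: 0.0856
gripper_force: 0.0
```

servo_tool(series=[[[0,0,0.6],[0,0,0],100],[[0,0,0],[0,0,0],70],[[0,0,0],[0,0,0],66],[[0,0,0],[0,0,0],62],[[0,0,0],[0,0,0],59],[[0,0,0],[0,0,0],59],[[0,0,0],[0,0,0],59],[[0,0,0],[0,0,0],59]], squeeze=40)

```text
time_s: 14.85
ee_pos: [0.4486, 0.2314, -0.0142]
tool_rot: [[-0.987, -0.161, 0.001], [-0.161, 0.987, 0.001], [-0.001, 0.001, -1.0]]
ft_force: [-0.2, -0.8, 5.2]
grip_width: 0.0508
gripper_force: 5.9
```

servo_tool(series=[[[0,0,-0.5],[0,0,0],59],[[0,0,-1],[0,0,0],59],[[0,0,-1.5],[0,0,0],59],[[0,0,-1.5],[0,0,0],59],[[0,0,-2],[0,0,0],59],[[0,0,-2],[0,0,0],59],[[0,0,-2],[0,0,0],59],[[0,0,-2],[0,0,0],59],[[0,0,0],[0,0,0],59],[[0,0,0],[0,0,0],59],[[0,0,0],[0,0,0],59]])

```text
time_s: 15.95
ee_pos: [0.4471, 0.2306, 0.109]
tool_rot: [[-0.987, -0.161, -0.002], [-0.161, 0.987, -0.001], [0.002, -0.001, -1.0]]
ft_force: [-0.3, 0.6, -0.6]
grip_width: 0.0508
gripper_force: 4.6
```

```bash
cat > tg.py <<'E'
from h import *
f=lambda x:np.round(x,4)
s=env.get_state(); W=eyes.get_calibration("wrist"); w=eyes.get_image("wrist"); cv2.imwrite("pics/w9.png",w)
T=eyes.get_calibration("top");S=eyes.get_calibration("side")
t=eyes.get_image("top"); sd=eyes.get_image("side"); cv2.imwrite("pics/t9.png",t);cv2.imwrite("pics/s9.png",sd)
print("ee",f(s["ee_pos"]),s["grip_width"],s["gripper_force"])
print("wrist blue",[b for b in blobs(w,100,125,amin=200)])
print("wrist blk",[b for b in black(w,35) if 200<b[1][0]<370 and b[1][1]<420])
print("top blk",[b for b in black(t) ]); print("side blk",[b for b in black(sd)])
E
python3 tg.py
```

```text
ee [0.4471 0.2306 0.109 ] 0.050798735396176194 4.555612840313188
wrist blue [(2719, [338.0, 286.0], [327, 215, 23, 140]), (2703, [230.0, 286.7], [217, 216, 25, 140]), (1841, [28.3, 273.1], [5, 243, 44, 64])]
wrist blk []
top blk [(196, [378.5, 153.1], [358, 149, 42, 9]), (505, [160.5, 194.9], [145, 168, 32, 56]), (44, [203.7, 187.6], [200, 182, 7, 16]), (55, [178.5, 192.5], [176, 186, 7, 16]), (47, [420.7, 203.0], [419, 196, 5, 14]), (17, [140.4, 208.0], [138, 200, 6, 17]), (625, [202.4, 239.5], [188, 216, 40, 45]), (24, [149.1, 229.5], [144, 218, 12, 24]), (18, [223.2, 228.5], [220, 227, 7, 4]), (33, [74.5, 262.9], [69, 247, 14, 32]), (17, [352.9, 254.8], [351, 250, 5, 11]), (46, [552.8, 416.9], [544, 413, 16, 7])]
side blk [(309, [164.6, 10.6], [154, 0, 19, 26]), (33, [219.8, 9.5], [217, 0, 5, 19]), (39, [182.0, 20.0], [180, 9, 4, 21]), (670, [5.9, 50.9], [0, 17, 19, 68]), (193, [191.3, 46.5], [185, 39, 14, 16]), (2726, [205.4, 97.9], [177, 52, 50, 106]), (1957, [66.5, 113.8], [13, 71, 86, 73]), (23, [1.3, 98.6], [0, 94, 5, 8]), (101, [253.9, 123.5], [248, 119, 13, 11]), (93, [260.9, 136.8], [255, 132, 13, 10]), (34, [2.4, 271.4], [0, 266, 7, 12]), (285, [349.0, 296.6], [342, 273, 15, 48]), (438, [11.5, 293.8], [0, 274, 26, 39]), (43, [221.5, 312.9], [218, 307, 9, 13]), (37, [233.2, 313.1], [229, 308, 8, 13]), (193, [395.3, 330.0], [389, 318, 15, 24]), (17, [406.5, 330.3], [403, 327, 8, 9]), (44, [298.9, 378.6], [296, 374, 7, 10])]
```

```bash
python3 - <<'E'
from h import *
f=lambda x:np.round(x,4)
T=eyes.get_calibration("top");S=eyes.get_calibration("side")
a,ra=tri(T,(203.7,187.6),S,(260.9,136.8)); b,rb=tri(T,(178.5,192.5),S,(253.9,123.5))
print(f(a),f(b),ra,rb); s=env.get_state();R=s["tool_rot"];p=s["ee_pos"]; m=(a+b)/2
print("tip tool",f(R.T@(m-p)),"pads y",f(R.T@(b-a)), "tilt: bar height diff")
w=cv2.imread("pics/w9.png")
W=eyes.get_calibration("wrist")
P=[onz(W,q,float(m[2])) for q in((338,286),(230,286.7))]; print("panel tool",[f(R.T@(q-p)) for q in P])
E
```

```text
[0.5499 0.2216 0.159 ] [0.5409 0.2691 0.1596] [0.0013968] [0.00035153]
tip tool [-0.0992 -0.0014 -0.0506] pads y [ 0.0012  0.0484 -0.0007] tilt: bar height diff
panel tool [array([ 0.0035,  0.0218, -0.0504]), array([ 0.0032, -0.0221, -0.0504])]
```

servo_tool(series=[[[0,0,0],[0,0,3],59],[[0,0,0],[0,0,4],59],[[0,0,0],[0,0,4],59],[[0,0,0],[0,0,4],59],[[0,-1.5,0],[0,0,0],59],[[-0.4,-3,0],[0,0,0],59],[[-0.4,-3,0],[0,0,0],59],[[-0.4,-3,0],[0,0,0],59],[[-0.4,-3,0],[0,0,0],59],[[-0.4,-3,0],[0,0,0],59],[[-0.4,-3,0],[0,0,0],59],[[-0.4,-3,0],[0,0,0],59]])

```text
time_s: 17.3
ee_pos: [0.4524, 0.0025, 0.1097]
tool_rot: [[-0.995, 0.099, -0.001], [0.099, 0.995, -0.0], [0.001, -0.0, -1.0]]
ft_force: [0.9, 0.4, -0.9]
grip_width: 0.0507
gripper_force: 4.6
```

servo_tool(series=[[[-0.4,-3,0],[0,0,0],59],[[-0.4,-3,0],[0,0,0],59],[[-0.4,-3,0],[0,0,0],59],[[-0.4,-3,0],[0,0,0],59],[[-0.3,-3,0],[0,0,0],59],[[0,-1.5,0],[0,0,0],59],[[0,-1,0],[0,0,0],59],[[0,0,0],[0,0,0],59],[[0,0,0],[0,0,0],59],[[0,0,0],[0,0,0],59]])

```text
time_s: 18.3
ee_pos: [0.4547, -0.1708, 0.11]
tool_rot: [[-0.995, 0.098, -0.0], [0.098, 0.995, 0.0], [0.0, 0.0, -1.0]]
ft_force: [0.3, 0.2, -0.9]
grip_width: 0.0504
gripper_force: 4.6
```

```bash
python3 tg.py; python3 - <<'E'
from h import *
s=env.get_state();print(s["ee_pos"],s["tool_rot"].round(3).tolist())
for n in("t9","s9","w9"): print(n,[b for b in blobs(cv2.imread(f"pics/{n}.png"),5,17,s=150,amin=40)])
E
```

```text
ee [ 0.4547 -0.1708  0.11  ] 0.05041267816112183 4.5567416129597405
wrist blue [(463, [76.3, 136.9], [55, 127, 43, 21]), (2632, [337.9, 287.7], [327, 215, 24, 140]), (2630, [230.2, 288.1], [217, 216, 25, 140]), (1712, [485.9, 290.0], [465, 256, 40, 76])]
wrist blk []
top blk [(196, [378.5, 153.1], [358, 149, 42, 9]), (1009, [471.4, 194.3], [450, 165, 38, 60]), (45, [403.4, 185.2], [402, 180, 5, 14]), (64, [429.2, 188.1], [426, 182, 7, 15]), (31, [420.8, 202.8], [419, 196, 4, 13]), (37, [498.3, 224.5], [493, 207, 10, 35]), (997, [414.5, 237.0], [386, 210, 61, 48]), (21, [441.7, 233.1], [432, 232, 20, 4]), (47, [445.3, 248.4], [440, 246, 11, 7])]
side blk [(229, [4.5, 65.3], [0, 54, 15, 30]), (17, [0.9, 98.5], [0, 95, 4, 7]), (290, [70.7, 118.3], [58, 104, 28, 31]), (169, [225.2, 177.7], [222, 135, 12, 90]), (109, [138.8, 167.4], [132, 139, 18, 63]), (723, [252.9, 176.5], [245, 141, 16, 71]), (17, [152.3, 207.4], [150, 203, 7, 10]), (220, [183.1, 239.8], [173, 226, 21, 27]), (261, [348.9, 296.4], [342, 273, 15, 48]), (134, [303.2, 294.6], [294, 290, 19, 11]), (60, [393.9, 327.8], [390, 319, 11, 18]), (125, [307.8, 326.2], [298, 321, 19, 10])]
[ 0.4549802  -0.17082844  0.11016317] [[-0.995, 0.098, 0.0], [0.098, 0.995, 0.0], [-0.0, 0.0, -1.0]]
t9 [(106, [409.5, 196.1], [406, 189, 9, 16])]
s9 [(718, [17.2, 83.8], [0, 64, 38, 37]), (330, [303.5, 339.0], [294, 330, 20, 20])]
w9 [(568, [27.1, 123.4], [0, 111, 57, 25]), (1324, [281.1, 336.9], [260, 318, 43, 37])]
```

```bash
python3 - <<'E'
from h import *
f=lambda x:np.round(x,4)
T=eyes.get_calibration("top");S=eyes.get_calibration("side");W=eyes.get_calibration("wrist")
a,ra=tri(T,(403.4,185.2),S,(303.2,294.6)); b,rb=tri(T,(429.2,188.1),S,(307.8,326.2))
s=env.get_state();R=s["tool_rot"];p=s["ee_pos"]; m=(a+b)/2
print(f(a),f(b),ra,rb,"tip",f(m),"tool",f(R.T@(m-p)))
o=onz(W,(281.1,336.9),.075); so=onz(S,(303.5,339.0),.071); print("orange wrist",f(o),"side",f(so))
for q in((.5515,-.1835,.07),o,so): print("go tool",f(R.T@(np.array(q)-m)))
E
```

```text
[ 0.556  -0.156   0.1607] [ 0.5512 -0.2043  0.1601] [0.00072178] [9.0113227e-06] tip [ 0.5536 -0.1801  0.1604] tool [-0.0991  0.0004 -0.0502]
orange wrist [ 0.5431 -0.182   0.075 ] side [ 0.5527 -0.1852  0.071 ]
go tool [ 0.0018 -0.0036  0.0904]
go tool [ 0.0103 -0.0028  0.0854]
go tool [ 0.0004 -0.0052  0.0894]
```

servo_tool(series=[[[0.15,-0.35,0],[0,0,0],59],[[0,0,2],[0,0,0],59],[[0,0,2],[0,0,0],59],[[0,0,2],[0,0,0],59],[[0,0,0.8],[0,0,0],59],[[0,0,0.8],[0,0,0],59],[[0,0,0],[0,0,0],59]])

```text
time_s: 19.15
ee_pos: [0.4526, -0.1747, 0.0336]
tool_rot: [[-0.995, 0.1, -0.001], [0.1, 0.995, 0.0], [0.001, 0.0, -1.0]]
ft_force: [-0.2, 0.1, -1.4]
grip_width: 0.0506
gripper_force: 4.6
```

servo_tool(series=[[[0,0,0.7],[0,0,0],59],[[0,0,0.7],[0,0,0],59],[[0,0,0],[0,0,0],59]])

```text
time_s: 19.45
ee_pos: [0.4524, -0.1747, 0.0194]
tool_rot: [[-0.995, 0.1, -0.001], [0.1, 0.995, 0.0], [0.001, 0.0, -1.0]]
ft_force: [0.5, 0.4, -1.8]
grip_width: 0.0509
gripper_force: 4.6
```

servo_tool(series=[[[0,0,0.7],[0,0,0],59],[[0,0,0.7],[0,0,0],59],[[0,0,0.8],[0,0,0],59],[[0,0,0],[0,0,0],59],[[0,0,0],[0,0,0],59]])

```text
time_s: 19.95
ee_pos: [0.4526, -0.1748, -0.0023]
tool_rot: [[-0.995, 0.1, -0.001], [0.1, 0.995, 0.0], [0.001, 0.0, -1.0]]
ft_force: [1.2, 0.1, -0.8]
grip_width: 0.0505
gripper_force: 4.6
```

```bash
python3 tg.py; python3 - <<'E'
from h import *
for n in("t9","s9"):
  for k,a in dict(orange=(5,17),green=(50,85),blue=(100,125)).items(): print(n,k,[b for b in blobs(cv2.imread(f"pics/{n}.png"),*a,s=150,amin=60) if b[1][0]>285])
E
```

```text
ee [ 0.4526 -0.1748 -0.0023] 0.05049204610467828 4.55611737754225
wrist blue [(2667, [338.0, 287.4], [327, 215, 24, 140]), (2680, [230.2, 287.7], [217, 216, 25, 140])]
wrist blk [(151, [351.4, 296.8], [350, 271, 7, 63]), (60, [216.3, 286.3], [213, 274, 6, 30]), (79, [361.0, 306.3], [356, 296, 16, 20]), (18, [207.5, 305.5], [205, 303, 8, 7]), (115, [236.9, 361.1], [226, 355, 27, 15]), (54, [261.5, 360.2], [254, 357, 17, 8]), (64, [281.8, 360.2], [271, 357, 21, 8]), (171, [318.8, 360.8], [291, 357, 55, 11]), (49, [231.2, 393.8], [226, 389, 11, 12]), (59, [348.4, 397.6], [339, 389, 20, 18]), (24, [212.3, 397.5], [208, 392, 9, 11]), (37, [364.6, 398.3], [359, 394, 12, 11]), (17, [330.4, 399.9], [327, 397, 6, 7]), (33, [336.8, 404.3], [332, 399, 9, 11]), (29, [214.8, 403.7], [207, 401, 17, 6]), (15, [205.0, 406.7], [202, 403, 7, 7]), (15, [363.3, 407.7], [361, 404, 6, 9]), (15, [267.5, 410.2], [265, 407, 7, 7])]
top blk [(196, [378.5, 153.1], [358, 149, 42, 9]), (516, [439.6, 211.4], [428, 188, 24, 48]), (36, [392.4, 196.8], [391, 192, 5, 13]), (61, [418.1, 201.4], [413, 194, 10, 14]), (6
[... 295 characters left out ...]
 49]), (16, [177.1, 278.7], [175, 273, 7, 12]), (276, [348.9, 296.5], [342, 273, 15, 48]), (45, [52.9, 294.7], [50, 289, 7, 13]), (2257, [235.0, 333.2], [192, 290, 71, 91]), (159, [395.3, 329.5], [389, 319, 19, 22]), (101, [304.6, 358.9], [296, 354, 17, 9]), (32, [298.8, 378.7], [296, 374, 6, 9])]
t9 orange [(224, [406.4, 196.5], [398, 189, 18, 16])]
t9 green [(184, [374.8, 193.4], [367, 186, 16, 16])]
t9 blue [(186, [342.7, 189.0], [335, 182, 16, 15]), (100, [314.2, 202.7], [309, 189, 10, 22])]
s9 orange [(394, [303.1, 337.4], [293, 326, 21, 24])]
s9 green [(255, [298.4, 299.6], [290, 291, 18, 18])]
s9 blue [(262, [295.3, 266.0], [287, 257, 17, 20]), (87, [305.3, 369.6], [297, 367, 18, 6])]
```

servo_tool(series=[[[0,0,0],[0,0,0],57],[[0,0,0],[0,0,0],55],[[0,0,0],[0,0,0],54],[[0,0,0],[0,0,0],53],[[0,0,0],[0,0,0],52],[[0,0,0],[0,0,0],51],[[0,0,0],[0,0,0],49],[[0,0,0],[0,0,0],45],[[0,0,0],[0,0,0],40],[[0,0,0],[0,0,0],40],[[0,0,0],[0,0,0],40],[[0,0,0],[0,0,0],40]], squeeze=30)

```text
time_s: 21.3
ee_pos: [0.4531, -0.1749, -0.0019]
tool_rot: [[-0.995, 0.1, 0.0], [0.1, 0.995, -0.0], [-0.0, -0.0, -1.0]]
ft_force: [0.2, 1.1, 0.5]
grip_width: 0.0432
gripper_force: 30.5
```

Width 43.2 mm at 30 N, so the tongs are closed on the jar. Now lift slowly.

servo_tool(series=[[[0,0,-0.3],[0,0,0],40],[[0,0,-0.6],[0,0,0],40],[[0,0,-1],[0,0,0],40],[[0,0,-1.5],[0,0,0],40],[[0,0,-1.5],[0,0,0],40],[[0,0,-1.5],[0,0,0],40],[[0,0,-1.5],[0,0,0],40],[[0,0,-1.5],[0,0,0],40],[[0,0,-1.5],[0,0,0],40],[[0,0,-1.5],[0,0,0],40],[[0,0,-1],[0,0,0],40],[[0,0,-0.8],[0,0,0],40]])

```text
time_s: 22.5
ee_pos: [0.4532, -0.175, 0.1414]
tool_rot: [[-0.995, 0.1, 0.001], [0.1, 0.995, -0.0], [-0.001, -0.0, -1.0]]
ft_force: [0.4, -0.4, -1.1]
grip_width: 0.0434
gripper_force: 30.7
```

servo_tool(series=[[[0,0,-0.5],[0,0,0],40],[[0,0,-0.3],[0,0,0],40],[[0,0,0],[0,0,0],40],[[0,0,0],[0,0,0],40],[[0,0,0],[0,0,0],40],[[0,0,0],[0,0,0],40],[[0,0,0],[0,0,0],40],[[0,0,0],[0,0,0],40]])

```text
time_s: 23.3
ee_pos: [0.453, -0.1749, 0.148]
tool_rot: [[-0.995, 0.1, -0.0], [0.1, 0.995, 0.0], [0.0, 0.0, -1.0]]
ft_force: [0.4, 0.1, -1.6]
grip_width: 0.0434
gripper_force: 30.7
```

```bash
cat > fin.py <<'E'
from h import *
f=lambda x:np.round(x,4)
T=eyes.get_calibration("top");S=eyes.get_calibration("side")
I={n:eyes.get_image(n) for n in("top","side")}
for k,a in dict(orange=(5,17),green=(50,85),blue=(100,125)).items():
    p=[max([b for b in blobs(I[n],*a,amin=60,s=150) if 270<b[1][0]<450 and 150<b[1][1]<360 ])for n in("top","side")]
    print(k,p,f(tri(T,p[0][1],S,p[1][1])[0]))
print("bar",[[b for b in black(I[n]) if 335<b[1][0]<385 and 130<b[1][1]<310][:3] for n in I])
s=env.get_state(); print(s["time_s"],f(s["ee_pos"]),s["grip_width"],s["gripper_force"],abs(s["dq"]).max())
E
python3 fin.py
```

```text
orange [(328, [428.3, 182.2], [418, 173, 21, 20]), (582, [306.6, 291.5], [294, 278, 26, 28])] [ 0.5508 -0.1843  0.2203]Traceback (most recent call last):
  File "fin.py", line 6, in <module>
    p=[max([b for b in blobs(I[n],*a,amin=60,s=150) if 270<b[1][0]<450 and 150<b[1][1]<360 ])for n in("top","side")]
       ~~~^^^^^^^^^^^^^^^^^^^^^^^^^^^^^^^^^^^^^^^^^^^^^^^^^^^^^^^^^^^^^^^^^^^^^^^^^^^^^^^^^^^
ValueError: max() iterable argument is empty
```

```bash
python3 - <<'E'
from h import *
t=eyes.get_image("top");sd=eyes.get_image("side")
print([b for b in blobs(t,50,85,s=150)],[b for b in blobs(t,100,125,s=150,amin=100) if b[1][0]>300],[b for b in black(t) if 335<b[1][0]<385 and b[1][1]<180])
print([b for b in blobs(sd,50,85,s=120)],[b for b in blobs(sd,0,5)+blobs(sd,170,180) if b[1][0]>300])
s=env.get_state(); print(s["time_s"],s["ee_pos"],s["grip_width"],s["gripper_force"],abs(s["dq"]).max())
E
```

```text
[(183, [374.8, 193.4], [367, 186, 16, 16])] [(187, [342.7, 189.0], [335, 182, 16, 15]), (100, [314.2, 202.6], [309, 189, 10, 22])] [(196, [378.5, 153.1], [358, 149, 42, 9])]
[(48, [291.9, 300.3], [290, 295, 5, 12])] [(127, [321.6, 179.4], [317, 171, 11, 18])]
23.5 [ 0.45301971 -0.17490704  0.14808606] 0.04299977080952226 30.673706531524658 0.001568696880940674
```

The green and blue caps, the bar and the glue stick are all where they were. The orange jar is up about 15 cm and still, so I'm handing in.

```bash
python3 -c "
from cell import workorder
print(workorder.sign_off())"
```

```text
the job is handed in; nothing more can be done
None
```

I've handed the job in, though sign-off gave no verdict: the handle measures seated at about 1.24 rad, the orange-capped jar is held still in the closed tongs about 15 cm up, and the other two jars and the glue stick measure unmoved.

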